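# Load a board into a spring-pin test jig and hold the jig pressed shut

### The job

Load the green power board with the heat sink, lying on the bench, into the pocket of the grey test jig and let go of it, then fit the blue upper half over the jig's two brass dowels and press it down until its legs sit fully home on the lower half. The springs under the board push the upper half up again if it is let go, so finish while still holding it pressed shut. Leave the other things on the bench where they are.

Things in the scene. Friction and masses are not known exactly. Their poses are not given: they have to be found in the camera images.
- jig: Lower half of the test jig, fixed to the bench: grey block 170 (x) x 90 (y) x 24 mm high; origin at the centre of its underside, z up. Two upright brass dowels at x = +65 and -65 mm, y = 0, 12 mm in diameter, stand 30 mm above the block's top (the rim), tips 54 mm above the bench; their last 8 mm taper to 5 mm.
- jig_rim (a point): Centre of the jig's open pocket at rim height (24 mm above the bench); axes as the jig's. The pocket is 67 (x) x 53 (y) mm, nothing around it rises above the rim except the dowels; in it a yellow sprung pin bed, 62 x 48 mm, its top 16 mm above the bench (8 mm below the rim).
- bed (a joint): Travel of the sprung pin bed, m: 0 = up, grows as pressed down; 0.004 when the jig is fully shut over a board, stop at 0.006. It starts to move at about 6 N (more than board and upper half weigh) and takes about 12 N at 0.004, so besides the weights the robot must keep pressing with some 10 N or more.
- upper_grip (a point): Centre of the red grip of the loose blue upper half (about 0.25 kg); x along the upper half, y across, z up. The grip is a block 60 (x) x 24 (y) x 30 mm high on the middle of the top plate. This point is 49 mm above the underside of the legs and 15 mm above the plate; with the jig fully shut it is 73 mm above the bench.
- upper_foot (a point): Centre of the underside of the upper half's legs. It is a bridge 170 (x) x 80 (y) mm, a 10 mm plate on two end legs 24 mm high (36 mm in x, 80 in y), standing on the bench. An upright 14 mm hole runs through each leg and the plate at x = +65 and -65 mm, y = 0. Fits either way round. Laid over a loaded jig it rests with its legs 4 mm above the rim.
- board_center (a point): Centre of the loose power board (about 0.12 kg), 18 mm above its underside; x along its length, z up. Green carrier 60 (x) x 46 (y) x 6 mm with a grey finned heat sink 36 (x) x 28 (y) x 30 mm high on its middle (36 mm high in all). Lies flat, heat sink up; fits the pocket either way round.
- board_foot (a point): Centre of the underside of the board, 18 mm below board_center. Seated on the pin bed it is 16 mm above the bench.
- reel: Bystander: orange solder reel, 60 mm diameter, 40 mm high, origin at the centre of its underside.
- flux: Bystander: small amber jar, 44 mm diameter, 45 mm high, origin at the centre of its underside.
- driver: Bystander: screwdriver lying along its x, 160 mm long.
- bin: Bystander: red open parts bin 110 (x) x 90 (y) x 50 mm high, origin at the centre of its underside.
Mind the look-alikes: they are no part of the job. What is shaped like the part that bears board_center but turquoise is not meant.

How it is judged:
By the outcome, as a careful person would: the job done as asked, in the order asked, and still so for the second after the job is handed in, while the arm keeps its last pose, push and grip.
It also fails if it takes over 51 s, if anything falls off the work surface, if the arm or the gripper's body presses on something with over 40 N, if the wrist force passes 120 N, or if a joint passes its speed limit or range.

### The arm

A 7-joint arm with a two-finger parallel gripper is mounted at the origin on the work surface. World frame = base frame: x ahead of the robot, y to its left, z up, the work surface at z = 0. Lengths are in m, angles in rad, forces in N, time in s.
With the tool pointing down it reaches from about 0.4 to 0.85 m from the base axis. Payload 10.4 kg.
Tool frame: the origin (TCP) lies at the very end of the fingers, on their centre line; the grasp point (between the pads) lies 19 mm behind it; z points along the fingers, y is the line along which they close (so a half turn about z gives the same grasp; the last joint's range is limited). The gripper opens to 87 mm and grips with 3 to 60 N. Pads are 19 mm wide; open, the fingers measure 117 mm over their backs; the gripper's body (75 mm by 190 mm) begins 51 mm behind the grasp point.
Start: joints at [-1.262, 0.332, -0.065, 1.46, 0.022, 1.35, -0.088], TCP at [0.204, 0.591, 0.223] pointing down, gripper open.
Joint ranges: [-2.6, 2.6], [-0.5, 2.12], [-1.47, 1.34], [0.16, 2.42], [-1.27, 4.41], [0.06, 2.06], [-2.6, 2.6]. Speed limits (rad/s): [2.22, 2.22, 2.79, 2.79, 3.14, 3.14, 3.14].

### API

Orientations are given as a unit quaternion [x, y, z, w].
In Python, from bench import * gives the robot as it stands.
- The arm moves only by the tool step_arm, never from a script. Its arguments are lists of equal length, an entry for each row: "delta_pos": the shift along the world's x, y, z in units of 25 mm (1.0 is 25 mm), a list of three; "turn": the turn about the world's z in units of 0.12 rad (1.0 is 0.12 rad). In form: {"delta_pos": [[tx, ty, tz], ...], "turn": [turn, ...]}. A call has 1 to 12 rows; each row shifts and turns the commanded pose from where the row before left it; what a row does not reach is not made up. A row lasts 1/10 s, in which the tool goes at most 50 mm and 8.59 degrees, less where a joint would pass 70% of its speed; a pose out of reach is approached as far as the arm can. A call with a number of a shift or a turn outside -1 to 1 is refused whole. A call with a gripper value outside its range is refused whole. "grip" is the closure, from 0 (fully open) to 1 (shut), set as the call begins (left out, the last holds). The fingers move at their own pace and stop on an object; "newtons" is the grip in N (left out, the last holds). Time passes only in rows, so rows that do not move let the fingers close. It gives the time, the measured TCP pose, the force, the opening and the grip force at its end, in the units of the state.
- read_state(): the state, without advancing time (a new reading comes with each control period).
- camera(name): name is "scene" or "top" or "wrist"; returns a dict with "image" (420x560x3 uint8, red, green, blue), "z_map" (420x560 float32, m along the optical axis (not along the pixel's ray), 0 where there is no reading), "mtx" (3x3 intrinsics, pixels), "dist" ([k1, k2, p1, p2, k3] as OpenCV has them; the pictures are not rectified), "view" (4x4, takes a point from world to camera coordinates). Camera axes: x right, y up, looking along -z (the intrinsics and any distortion apply to the point x, -y, -z); pixel columns grow to the right and rows downward; lengths in m; the calibration is good to about 2 mm. A picture is of the moment at which its call begins.
- close_job(): hands the job in; it is judged then, once.
The state is a dict: "time": time; "joint_positions": joint angles; "joint_vel": joint speeds; "joint_torque": joint torques, N m; "ee_pos": TCP position; "eef_rot": TCP orientation; "ft_force": force on the tool from outside, world axes, zero at the start; "torque": the same for the moment, N m; "width": finger opening in m; "grip_force": force on a finger pad.
Only numpy, scipy, OpenCV 4.12 (cv2) and the standard library are available. Lean on these libraries where they do the work, as an engineer would, in place of code of your own. Each camera call takes 0.05 s, during which the arm holds its last target. There are 200 camera calls.

## Working session

There is one attempt and no reset: what is moved stays moved. The work goes in short steps, Python scripts to look and compute and a tool call to move; the robot and the scene stay as the last step left them, time stands still between calls to the robot, and variables do not carry over. Pictures are saved under pics/ and viewed, at most 10 in all, crops included, and the job is handed in when it is done.

Besides the shell and the picture viewer there is one more tool, called after "Request:" as name(argument=value, ...), one argument or row to a line, values as JSON. step_arm: Moves the arm, as the interface text tells. Shifts and turns lie within -1 to 1; 1 stands for 25 mm of shift or 0.12 rad of turn. Its arguments: {"type":"object","properties":{"delta_pos":{"type":"array"},"turn":{"type":"array"},"grip":{"type":"number"},"newtons":{"type":"number"}},"required":["delta_pos","turn"]}

```bash
mkdir -p pics; ls
cat > h.py <<'E'
from bench import *
import numpy as np, cv2, pickle
def grab(n):
    c=camera(n); pickle.dump(c,open(f'{n}.pkl','wb')); return c
def save(c,f): cv2.imwrite('pics/'+f,cv2.cvtColor(c['image'],cv2.COLOR_RGB2BGR))
def ray(c,px,z):
    """pixels (N,2) -> world points on plane z"""
    p=cv2.undistortPoints(np.float64(px).reshape(-1,1,2),c['mtx'],np.float64(c['dist'])).reshape(-1,2)
    T=np.linalg.inv(c['view']); d=np.c_[p[:,0],-p[:,1],-np.ones(len(p))]@T[:3,:3].T
    o=T[:3,3]; return o+d*((z-o[2])/d[:,2])[:,None]
def cloud(c):
    """world xyz per pixel from z_map"""
    h,w=c['z_map'].shape; u,v=np.meshgrid(np.arange(w),np.arange(h))
    p=cv2.undistortPoints(np.float64(np.dstack([u,v])).reshape(-1,1,2),c['mtx'],np.float64(c['dist'])).reshape(-1,2)
    z=c['z_map'].reshape(-1,1).astype(float); T=np.linalg.inv(c['view'])
    P=np.c_[p[:,0],-p[:,1],-np.ones(len(p))]*z
    return (P@T[:3,:3].T+T[:3,3]).reshape(h,w,3)
E
python3 - <<'E'
from h import *
for n in ['top','scene']:
    c=grab(n); save(c,n+'1.png'); print(n,np.linalg.inv(c['view'])[:3,3].round(3))
s=read_state(); print(s['time'],s['ee_pos'],s['eef_rot'],s['width'])
E
```

```text
pics
top [ 0.446 -0.098  1.267]
scene [ 1.335 -0.148  0.977]
0.1 [0.20350865 0.59059158 0.22185711] [ 1.65143117e-01  9.86269425e-01 -6.05586278e-04 -6.79205174e-05] 0.08711709186259567
```

View pics/top1.png

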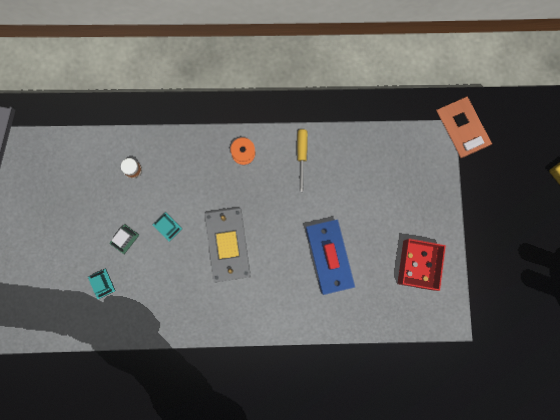

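View pics/scene1.png

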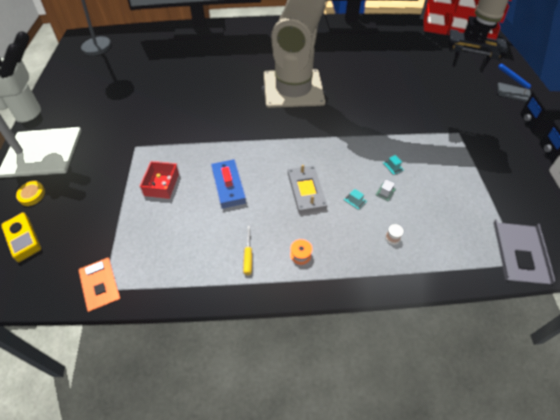

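The top view shows the board at (124,239) with turquoise look-alikes at (167,226) and (101,284). The jig is at (228,245) and the upper half at (330,256). The scene view agrees. Next I'll measure these.

```bash
cat >> h.py <<'E'
def rect(xy):
    (x,y),(a,b),t=cv2.minAreaRect(np.float32(xy*1000)); 
    if a<b: a,b,t=b,a,t+90
    t=(t+90)%180-90
    return np.round([x,y,a,b,t],1)   # mm, long-axis angle deg in world
def blob(c,mask,near):
    n,l,s,ce=cv2.connectedComponentsWithStats(mask.astype(np.uint8))
    i=1+np.argmin(np.hypot(*(ce[1:]-near).T)+1e3*(s[1:,4]<30)); return np.argwhere(l==i)[:,::-1]
E
python3 - <<'E'
from h import *
c=pickle.load(open('top.pkl','rb')); P=cloud(c); hsv=cv2.cvtColor(c['image'],cv2.COLOR_RGB2HSV); H,S,V=[hsv[...,i].astype(int) for i in range(3)]
def m(name,mask,near,z):
    p=blob(c,mask,near); print(name,len(p),rect(ray(c,p,z)[:,:2]), 'z',np.nanmedian(P[p[:,1],p[:,0],2]).round(3))
m('blue',(H>105)&(H<130)&(S>120),(330,256),.034)
m('grip',((H<8)|(H>172))&(S>150),(330,256),.064)
m('bed',(H>18)&(H<32)&(S>120),(228,245),.016)
m('sink',(S<40)&(V>150),(122,238),.036)
print(hsv[239,115:140].tolist()); print(hsv[226,155:180:3].tolist())
w=(slice(215,265),slice(100,150))
z=P[...,2]; 
for nm,near,lo,hi,zz in [('sinkz',(124,239),.028,.045,.036),('jigz',(228,245),.018,.035,.024),('upz',(330,256),.025,.045,.034),('gripz',(330,256),.055,.075,.064)]:
    m(nm,(z>lo)&(z<hi),near,zz)
E
```

```text
blue 1875 [ 510.6 -255.9  168.3   80.    11.9] z 0.035
grip 244 [ 510.4 -256.    58.4   23.2   12. ] z 0.064
bed 493 [546.1  -5.7  62.3  48.2   7. ] z 0.017
sink 179 [567.3 250.3  36.   29.  -38.1] z 0.037
[[150, 4, 207], [150, 4, 207], [150, 2, 207], [143, 5, 208], [143, 5, 208], [143, 5, 208], [143, 5, 208], [135, 2, 209], [140, 4, 209], [140, 4, 209], [160, 4, 209], [140, 4, 178], [120, 5, 107], [120, 6, 91], [120, 3, 89], [76, 28, 102], [74, 76, 108], [74, 83, 107], [74, 86, 107], [74, 84, 106], [73, 64, 91], [80, 13, 116], [90, 6, 138], [100, 5, 141], [100, 6, 139]]
[[89, 143, 159], [88, 146, 162], [89, 146, 161], [89, 146, 162], [89, 146, 161], [89, 147, 161], [89, 143, 136], [89, 145, 156], [89, 139, 149]]
sinkz 189 [565.8 249.1  36.1  30.2 -37.1] z 0.037
jigz 1939 [545.   -6.8 170.   90.1   7.2] z 0.024
upz 1988 [ 509.9 -257.5  169.6   81.1   12.1] z 0.035
gripz 261 [ 509.8 -257.3   59.2   24.4   12. ] z 0.064
```

Request:
step_arm(
  delta_pos=[
    [0.72, -0.68, 0],
    [0.72, -0.68, 0],
    [0.72, -0.68, 0],
    [0.72, -0.68, 0],
    [0.72, -0.68, 0],
    [0.72, -0.68, 0],
    [0.72, -0.68, 0],
    [0.72, -0.68, 0],
    [0.72, -0.68, 0],
    [0.72, -0.68, 0],
    [0.72, -0.68, 0],
    [0.72, -0.68, 0],
  ],
  turn=[-0.23, -0.23, -0.23, -0.23, -0.23, -0.23, -0.23, -0.23, -0.23, -0.23, -0.23, -0.23],
)

```text
time: 1.3
ee_pos: [0.421, 0.3855, 0.2226]
eef_rot: [0.327, 0.945, 0.0, 0.0]
ft_force: [-0.1, 0.3, 0.4]
width: 0.0872
grip_force: 0.0
```

Request:
step_arm(
  delta_pos=[
    [0.72, -0.68, -0.3],
    [0.72, -0.68, -0.3],
    [0.72, -0.68, -0.3],
    [0.72, -0.68, -0.3],
    [0.72, -0.68, -0.3],
    [0.72, -0.68, -0.3],
    [0.72, -0.68, -0.3],
    [0.72, -0.68, -0.3],
    [0, 0, 0],
    [0, 0, 0],
    [0, 0, 0],
  ],
  turn=[0, 0, 0, 0, 0, 0, 0, 0, 0, 0, 0],
)

```text
time: 2.4
ee_pos: [0.5633, 0.2516, 0.1627]
eef_rot: [0.325, 0.946, 0.0, -0.0]
ft_force: [0.2, 0.3, -0.5]
width: 0.0868
grip_force: 0.0
```

Run:
```python
from h import *
c=grab('wrist'); save(c,'w1.png'); s=read_state(); print(s['ee_pos'].round(4) if hasattr(s['ee_pos'],'round') else s['ee_pos'],s['eef_rot'])
P=cloud(c); z=P[...,2]; k=(z>.03)&(z<.042)
n,l,st,ce=cv2.connectedComponentsWithStats(k.astype(np.uint8))
for i in range(1,n):
    if st[i,4]>300: p=np.argwhere(l==i)[:,::-1]; print(ce[i].round(),st[i,4],rect(ray(c,p,.036)[:,:2]))
```

```text
[0.5632 0.2519 0.1629] [ 3.24873561e-01  9.45757377e-01  3.81860626e-04 -8.68394979e-05]
[247.  58.] 1653 [458.5 301.8  37.   28.8  24.3]
[278. 197.] 1256 [566.3 249.9  37.2  28.1 -38. ]
```

View pics/w1.png

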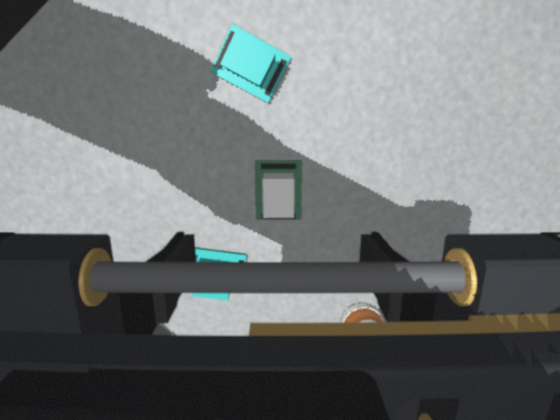

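The wrist view shows the green board with its light sink at (278,190), between the finger lines. The turquoise parts at (250,63) and (220,272) are clear of the fingers, so I'll descend.

Request:
step_arm(
  delta_pos=[
    [0.12, -0.08, -0.9],
    [0, 0, -0.9],
    [0, 0, -0.9],
    [0, 0, -0.9],
    [0, 0, -0.9],
    [0, 0, -0.7],
    [0, 0, -0.5],
    [0, 0, -0.26],
    [0, 0, 0],
    [0, 0, 0],
  ],
  turn=[0, 0, 0, 0, 0, 0, 0, 0, 0, 0],
)

```text
time: 3.45
ee_pos: [0.567, 0.2493, 0.0144]
eef_rot: [0.325, 0.946, 0.0, 0.0]
ft_force: [0.5, 0.1, -0.5]
width: 0.0868
grip_force: 0.0
```

Request:
step_arm(
  delta_pos=[
    [0, 0, 0],
    [0, 0, 0],
    [0, 0, 0],
    [0, 0, 0],
    [0, 0, 0],
    [0, 0, 0],
    [0, 0, 0],
    [0, 0, 0],
    [0, 0, 0],
    [0, 0, 0],
  ],
  turn=[0, 0, 0, 0, 0, 0, 0, 0, 0, 0],
  grip=1,
  newtons=25,
)

```text
time: 4.45
ee_pos: [0.5666, 0.249, 0.0136]
eef_rot: [0.325, 0.946, 0.0, 0.0]
ft_force: [1.4, 0.3, 0.1]
width: 0.0274
grip_force: 25.0
```

Request:
step_arm(
  delta_pos=[
    [0, 0, 0.5],
    [0, 0, 0.8],
    [0, 0, 0.8],
    [0, 0, 0.8],
    [0, 0, 0.8],
    [0, 0, 0.5],
    [0, -0.4, 0],
    [-0.07, -0.7, 0],
    [-0.07, -0.7, 0],
    [-0.07, -0.7, 0],
    [-0.07, -0.7, 0],
    [-0.07, -0.7, 0],
  ],
  turn=[0, 0, 0, 0, 0, 0, 0.25, 0.5, 0.5, 0.5, 0.5, 0.5],
)

```text
time: 5.65
ee_pos: [0.5576, 0.1506, 0.1188]
eef_rot: [0.165, 0.986, -0.0, -0.0]
ft_force: [0.2, -0.3, -1.1]
width: 0.028
grip_force: 25.0
```

Request:
step_arm(
  delta_pos=[
    [-0.07, -0.7, 0],
    [-0.07, -0.7, 0],
    [-0.07, -0.7, 0],
    [-0.07, -0.7, 0],
    [-0.07, -0.7, 0],
    [-0.07, -0.7, 0],
    [-0.07, -0.7, 0],
    [0, -0.7, 0],
    [0, -0.5, 0],
    [0, -0.2, 0],
    [0, 0, 0],
    [0, 0, 0],
  ],
  turn=[0.5, 0.5, 0.5, 0.5, 0.5, 0.5, 0.5, 0.3, 0, 0, 0, 0],
)

```text
time: 6.85
ee_pos: [0.5456, -0.0051, 0.1186]
eef_rot: [-0.062, 0.998, 0.0, -0.0]
ft_force: [1.2, 0.6, -0.5]
width: 0.0276
grip_force: 25.0
```

Run:
```python
from h import *
c=grab('wrist'); save(c,'w2.png'); s=read_state(); print(s['ee_pos'],s['eef_rot'],s['width'])
q=s['eef_rot'];print('closing',2*np.degrees(np.arctan2(q[1],q[0]))-90)
P=cloud(c); z=P[...,2]
np.save('P.npy',P)
k=(z>.018)&(z<.03); p=np.argwhere(k)[:,::-1]
n,l,st,ce=cv2.connectedComponentsWithStats(k.astype(np.uint8))
for i in range(1,n):
    if st[i,4]>300: print(ce[i].round(),st[i])
c=grab('top'); save(c,'t2.png')
```

```text
[ 0.54559924 -0.00495258  0.11852628] [-6.19069558e-02  9.98081897e-01  2.22112847e-04 -7.59665181e-05] 0.027817774878730262
closing 97.09855387908712
[ 23. 163.] [  0  71  45 153 972]
[276. 145.] [  216    94   121   158 10481]
[476. 406.] [461 397  36  23 403]
```

View pics/w2.png

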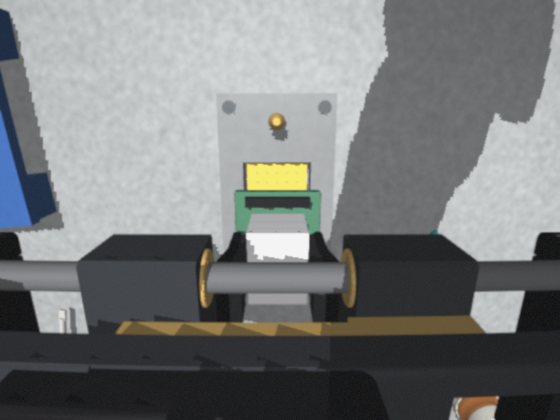

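The wrist view shows the held board (columns 235 to 321) above the jig, with a dowel at (277,121) and the yellow bed at (277,177). It looks aligned, so I'll check the offsets in numbers.

Run:
```python
from h import *
c=pickle.load(open('wrist.pkl','rb'))
a=np.radians(7.1); R=np.array([[np.cos(a),np.sin(a)],[-np.sin(a),np.cos(a)]])
def L(px,z): return ((ray(c,px,z)[:,:2]*1000-[545.5,-6.2])@R.T).round(1).tolist()
hsv=cv2.cvtColor(c['image'],cv2.COLOR_RGB2HSV); H,S,V=[hsv[...,i].astype(int) for i in range(3)]
d=blob(c,(H<25)&(S>120)&(np.indices(H.shape)[0]<145),(277,121)); print('dowel',d.mean(0),L([d.mean(0)],.054))
b=blob(c,(H>18)&(H<32)&(S>120),(277,177)); print('bed edge',L([[b[:,0].min(),177],[b[:,0].max(),177],[277,b[:,1].min()]],.016))
g=blob(c,(H>60)&(H<85)&(S>80),(277,195)); print('board',L([[g[:,0].min(),210],[g[:,0].max(),210],[277,g[:,1].min()]],.1105))
print('jig',L([[218,150],[336,150],[277,94]],.024))
t=pickle.load(open('top.pkl','rb')); P=cloud(t)
```

```text
dowel [276.14285714 120.63157895] [[-65.6, -0.3]]
bed edge [[-20.1, -24.2], [-20.0, 23.8], [-31.5, 0.2]]
board [[-20.0, -21.7], [-20.0, 22.9], [-30.5, 0.3]]
jig [[-42.9, -45.4], [-42.8, 45.9], [-84.2, 0.3]]
```

Request:
step_arm(
  delta_pos=[
    [0, 0, -0.5],
    [0, 0, -0.7],
    [0, 0, -0.7],
    [0, 0, -0.6],
    [0, 0, -0.4],
    [0, 0, -0.3],
    [0, 0, -0.2],
    [0, 0, -0.1],
    [0, 0, -0.02],
    [0, 0, 0],
    [0, 0, 0],
  ],
  turn=[0, 0, 0, 0, 0, 0, 0, 0, 0, 0, 0],
)

```text
time: 8.05
ee_pos: [0.5459, -0.006, 0.031]
eef_rot: [-0.061, 0.998, 0.0, 0.0]
ft_force: [0.6, -0.1, -0.7]
width: 0.0278
grip_force: 25.0
```

Request:
step_arm(
  delta_pos=[
    [0, 0, -0.04],
    [0, 0, 0],
    [0, 0, 0],
  ],
  turn=[0, 0, 0],
)

```text
time: 8.35
ee_pos: [0.5456, -0.0061, 0.0297]
eef_rot: [-0.061, 0.998, 0.0, 0.0]
ft_force: [-0.1, 0.2, -1.0]
width: 0.0275
grip_force: 25.0
```

Request:
step_arm(
  delta_pos=[
    [0, 0, 0],
    [0, 0, 0],
    [0, 0, 0],
    [0, 0, 0],
    [0, 0, 0],
    [0, 0, 0],
    [0, 0, 0.2],
    [0, 0, 0.5],
    [0, 0, 0.8],
    [0, 0, 0.9],
    [0, 0, 0.9],
    [0, 0, 0.9],
  ],
  turn=[0, 0, 0, 0, 0, 0, 0, 0, 0, 0, 0, 0],
  grip=0,
)

```text
time: 9.55
ee_pos: [0.5457, -0.0062, 0.1367]
eef_rot: [-0.061, 0.998, 0.0, 0.001]
ft_force: [0.8, -0.4, -0.2]
width: 0.0868
grip_force: 0.0
```

Request:
step_arm(
  delta_pos=[
    [-0.12, -0.5, 0.3],
    [-0.12, -0.9, 0],
    [-0.12, -0.9, 0],
    [-0.12, -0.9, 0],
    [-0.12, -0.9, 0],
    [-0.12, -0.9, 0],
    [-0.12, -0.9, 0],
    [-0.12, -0.9, 0],
    [-0.12, -0.9, 0],
    [-0.12, -0.9, 0],
    [-0.12, -0.9, 0],
    [-0.1, -0.5, 0],
  ],
  turn=[0.06, 0.06, 0.06, 0.06, 0.06, 0.06, 0.06, 0.06, 0.06, 0.06, 0.06, 0.05],
)

```text
time: 10.75
ee_pos: [0.5085, -0.2591, 0.142]
eef_rot: [-0.103, 0.995, -0.0, -0.0]
ft_force: [-0.3, -0.1, 0.3]
width: 0.0871
grip_force: 0.0
```

Request:
step_arm(
  delta_pos=[
    [0, 0, 0],
    [0, 0, 0],
  ],
  turn=[0, 0],
)

```text
time: 10.95
ee_pos: [0.5097, -0.2561, 0.1419]
eef_rot: [-0.104, 0.995, 0.0, -0.0]
ft_force: [-0.2, -0.6, 0.0]
width: 0.0873
grip_force: 0.0
```

Run:
```python
from h import *
t=grab('top'); save(t,'t3.png'); P=cloud(t)
z=P[...,2]; hsv=cv2.cvtColor(t['image'],cv2.COLOR_RGB2HSV)
p=blob(t,(z>.044)&(z<.06),(228,245)); print('board z',len(p),np.median(z[p[:,1],p[:,0]]),rect(ray(t,p,.052)[:,:2]))
cv2.imwrite('pics/t3c.png',cv2.resize(cv2.cvtColor(t['image'][190:300,170:380],cv2.COLOR_RGB2BGR),None,fx=3.5,fy=3.5,interpolation=2))
c=grab('wrist'); save(c,'w3.png'); s=read_state(); q=s['eef_rot'];print(s['ee_pos'],'closing',2*np.degrees(np.arctan2(q[1],q[0]))-90)
hsv=cv2.cvtColor(c['image'],cv2.COLOR_RGB2HSV); H,S,V=[hsv[...,i].astype(int) for i in range(3)]
p=blob(c,((H<8)|(H>172))&(S>150),(278,200)); r=ray(c,p,.064)[:,:2]; print(p.min(0),p.max(0),rect(r))
```

```text
board z 182 0.05267610382713994 [544.2  -7.4  36.4  28.4   7. ]
[ 0.5101881  -0.25508555  0.14197035] closing 101.9946798672016
[260 166] [290 244] [ 507.9 -258.3   61.3   22.8   12.5]
```

View pics/t3c.png

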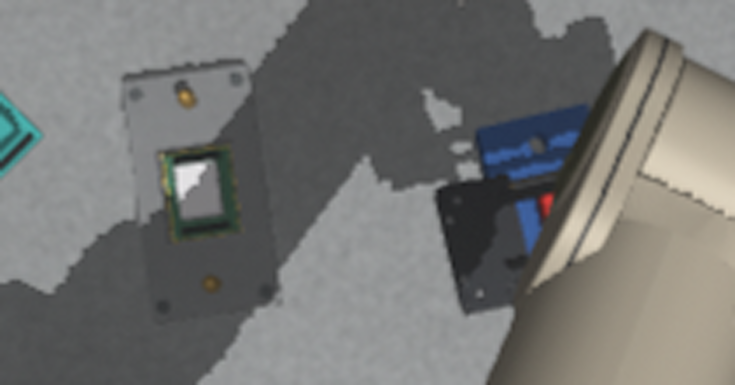

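View pics/w3.png

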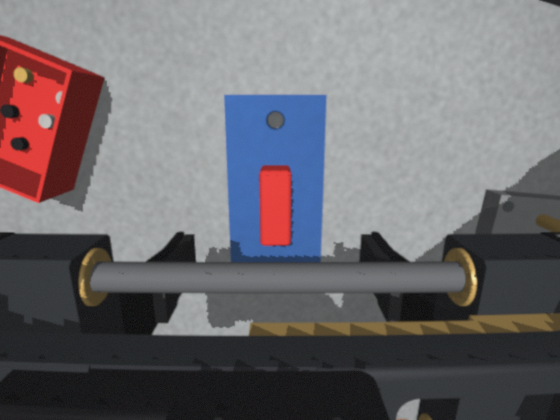

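The board sits in the pocket (its sink top measures about 52 mm, as expected). The wrist view shows the grip at (276,205) and a hole at (276,120). I'll compute the hole and grip offset in tool axes.

Run:
```python
from h import *
c=pickle.load(open('wrist.pkl','rb')); s=read_state(); tcp=np.array(s['ee_pos'][:2])*1000
a=np.radians(12); R=np.array([[np.cos(a),np.sin(a)],[-np.sin(a),np.cos(a)]])
L=lambda px,z:((ray(c,px,z)[:,:2]*1000-tcp)@R.T).round(1).tolist()
V=cv2.cvtColor(c['image'],cv2.COLOR_RGB2HSV)
h=blob(c,(V[...,1]<110)&(np.indices(V.shape[:2])[0]<140),(276,120)); print(len(h),h.mean(0),'hole',L([(h.min(0)+h.max(0))/2],.034))
print('plate',L([[225,97],[326,97],[228,180],[324,180],[276,95]],.034))
print('grip',L([[261,200],[290,200],[275,166]],.064), 'tcp',tcp)
```

```text
225 [275.01333333 119.74222222] hole [[-65.7, -2.6]]
plate [[-83.4, -41.8], [-83.3, 37.4], [-17.1, -41.9], [-17.0, 38.0], [-84.8, -1.8]]
grip [[-7.8, -13.1], [-7.7, 8.7], [-33.5, -2.5]] tcp [ 510.18810147 -255.08554678]
```

Request:
step_arm(
  delta_pos=[
    [0, -0.09, -0.6],
    [0, 0, -0.8],
    [0, 0, -0.8],
    [0, 0, -0.8],
    [0, 0, -0.6],
    [0, 0, -0.36],
    [0, 0, -0.2],
    [0, 0, 0],
    [0, 0, 0],
  ],
  turn=[0, 0, 0, 0, 0, 0, 0, 0, 0],
)

```text
time: 11.95
ee_pos: [0.5105, -0.2586, 0.0387]
eef_rot: [-0.104, 0.995, -0.0, 0.0]
ft_force: [0.1, 0.4, -0.0]
width: 0.0869
grip_force: 0.0
```

Request:
step_arm(
  delta_pos=[
    [0, 0, 0],
    [0, 0, 0],
    [0, 0, 0],
    [0, 0, 0],
    [0, 0, 0],
    [0, 0, 0],
    [0, 0, 0],
    [0, 0, 0],
    [0, 0, 0],
    [0, 0, 0],
    [0, 0, 0],
  ],
  turn=[0, 0, 0, 0, 0, 0, 0, 0, 0, 0, 0],
  grip=1,
  newtons=50,
)

```text
time: 13.05
ee_pos: [0.5101, -0.2582, 0.0381]
eef_rot: [-0.104, 0.995, 0.0, -0.0]
ft_force: [0.1, 1.0, 0.5]
width: 0.0237
grip_force: 50.0
```

Request:
step_arm(
  delta_pos=[
    [0, 0, 0.4],
    [0, 0, 0.7],
    [0, 0, 0.8],
    [0, 0, 0.8],
    [0, 0, 0.8],
    [0, 0, 0.5],
    [0, 0.3, 0],
    [0.11, 0.8, 0],
    [0.11, 0.8, 0],
    [0.11, 0.8, 0],
    [0.11, 0.8, 0],
    [0.11, 0.8, 0],
  ],
  turn=[0, 0, 0, 0, 0, 0, 0, -0.07, -0.07, -0.07, -0.07, -0.07],
)

```text
time: 14.25
ee_pos: [0.5232, -0.1492, 0.1369]
eef_rot: [-0.083, 0.997, 0.0, -0.001]
ft_force: [-0.2, 0.1, -2.6]
width: 0.0237
grip_force: 50.0
```

Request:
step_arm(
  delta_pos=[
    [0.11, 0.8, 0],
    [0.11, 0.8, 0],
    [0.11, 0.8, 0],
    [0.11, 0.8, 0],
    [0.11, 0.8, 0],
    [0.11, 0.8, 0],
    [0.11, 0.6, 0],
    [0.1, 0.37, 0],
    [0, 0, 0],
    [0, 0, 0],
    [0, 0, 0],
    [0, 0, 0],
  ],
  turn=[-0.07, -0.07, -0.07, -0.07, -0.07, 0, 0, 0, 0, 0, 0, 0],
)

```text
time: 15.45
ee_pos: [0.5455, -0.0076, 0.1381]
eef_rot: [-0.061, 0.998, -0.0, 0.0]
ft_force: [0.6, -0.2, -1.0]
width: 0.0236
grip_force: 50.0
```

Run:
```python
from h import *
c=grab('wrist'); save(c,'w4.png'); s=read_state(); q=s['eef_rot'];print(s['ee_pos'],'closing',2*np.degrees(np.arctan2(q[1],q[0]))-90, s['ft_force'])
tcp=np.array(s['ee_pos'])*1000; zp=s['ee_pos'][2]-.0381+.034; print('plate z',zp)
a=np.radians(7.1); R=np.array([[np.cos(a),np.sin(a)],[-np.sin(a),np.cos(a)]])
L=lambda px,z:((ray(c,px,z)[:,:2]*1000-tcp[:2])@R.T).round(1).tolist()
hsv=cv2.cvtColor(c['image'],cv2.COLOR_RGB2HSV); H,S,V=[hsv[...,i].astype(int) for i in range(3)]
B=((H>100)&(H<130)&(S>110)).astype(np.uint8)
cn,hi=cv2.findContours(B,cv2.RETR_CCOMP,cv2.CHAIN_APPROX_NONE)
for k,h in zip(cn,hi[0]):
    if cv2.contourArea(k)>150: x,y,w,hh=cv2.boundingRect(k); print('hole' if h[3]>=0 else 'outer',x,y,w,hh,L([[x+w/2-.5,y+hh/2-.5]],zp),L([[x,y+hh/2],[x+w-1,y+hh/2],[x+w/2,y]],zp))
P=cloud(c)
print('expected jig centre rel tcp',(np.array([545.1,-6.6])-tcp[:2])@R.T)
```

```text
[ 0.54550323 -0.00733519  0.13809516] closing 97.05079286836298 [ 0.40077782  0.37821384 -2.81517941]
plate z 0.13399515716183757
outer 195 84 166 176 [[-41.9, -0.6]] [[-41.7, -42.8], [-41.6, 41.5], [-84.3, -0.3]]
hole 263 110 29 28 [[-65.8, -0.8]] [[-65.5, -7.7], [-65.5, 6.1], [-72.2, -0.6]]
expected jig centre rel tcp [-0.30926377  0.77938784]
```

View pics/w4.png

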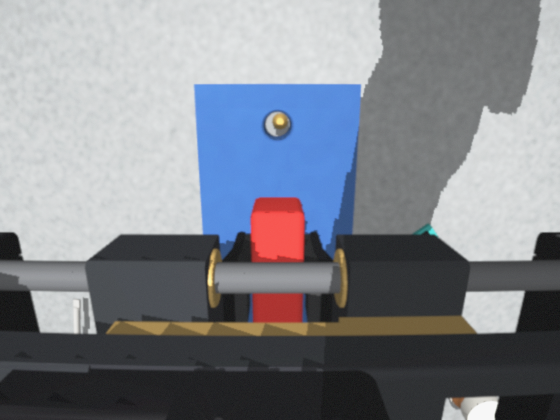

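The wrist view shows the dowel tip at about (280,122), seen through the hole at (277,124). I'll measure the mismatch.

Run:
```python
from h import *
c=pickle.load(open('wrist.pkl','rb'));s=read_state(); tcp=np.array(s['ee_pos'])*1000
a=np.radians(7.1); R=np.array([[np.cos(a),np.sin(a)],[-np.sin(a),np.cos(a)]])
hsv=cv2.cvtColor(c['image'],cv2.COLOR_RGB2HSV); H,S,V=[hsv[...,i].astype(int) for i in range(3)]
ii=np.indices(H.shape)
d=blob(c,(H>8)&(H<28)&(S>90)&(abs(ii[0]-124)<12)&(abs(ii[1]-277)<12),(280,122)); print(len(d),d.min(0),d.max(0),d.mean(0))
print(V[112:136,266:292:2])
for z in (.054,.046): print(((ray(c,[d.mean(0)],z)[:,:2]*1000-tcp[:2])@R.T).round(1))
```

```text
159 [273 114] [286 128] [279.59119497 120.83018868]
[[225 199 161 152 169 175 172 160 144 157 193 222 225]
 [216 169 148 177 190 187 188 182 150 136 168 211 224]
 [189 148 162 198 196 191 195 196 176 132 147 189 222]
 [162 146 187 202 193 193 203 203 187 155 134 169 214]
 [140 164 200 200 188 197 213 214 193 166 128 150 196]
 [134 185 205 195 186 202 224 225 200 170 143 130 176]
 [140 198 205 188 182 212 239 241 218 170 146 126 160]
 [150 204 206 182 176 219 244 245 235 170 143 142 149]
 [163 206 205 177 172 225 246 246 241 171 139 140 136]
 [175 205 205 170 165 227 246 246 244 171 127 127 121]
 [180 206 203 166 153 220 246 246 243 162 119 124 116]
 [189 206 205 171 141 195 242 244 235 141 114 128 114]
 [191 206 206 177 131 152 206 216 198 122 110 131 114]
 [183 205 206 184 123 118 136 144 139 110 107 130 115]
 [177 205 204 193 125 106 106 111 110 108 108 124 111]
 [167 204 204 197 129 102 104 104 105 105 111 113 113]
 [151 204 206 200 146 109 102 102 106 106 112 105 114]
 [129 199 204 204 182 124 108 106 108 108 113 104 124]
 [114 190 205 203 197 132 111 108 112 113 111 106 144]
 [100 168 201 202 199 134 114 112 114 113 108 119 158]
 [103 135 191 201 199 133 116 115 112 111 111 128 172]
 [117 110 162 197 198 135 116 113 113 113 119 137 187]
 [148 106 127 176 194 147 117 114 115 121 130 156 202]
 [176 126 115 138 173 169 127 117 124 128 141 182 213]]
[[-65.3   0.9]]
[[-65.1   0.9]]
```

Request:
step_arm(
  delta_pos=[
    [0.01, 0.07, -0.3],
    [0, 0, -0.5],
    [0, 0, -0.4],
    [0, 0, -0.3],
    [0, 0, -0.2],
    [0, 0, 0],
    [0, 0, 0],
    [0, 0, 0],
  ],
  turn=[0, 0, 0, 0, 0, 0, 0, 0],
)

```text
time: 16.3
ee_pos: [0.5462, -0.0048, 0.096]
eef_rot: [-0.062, 0.998, 0.0, 0.0]
ft_force: [0.1, 0.5, -2.2]
width: 0.0237
grip_force: 50.0
```

Run:
```python
from h import *
c=grab('wrist'); s=read_state(); tcp=np.array(s['ee_pos'])*1000; zp=s['ee_pos'][2]-.0381+.034
cv2.imwrite('pics/w5c.png',cv2.resize(cv2.cvtColor(c['image'][70:190,180:380],cv2.COLOR_RGB2BGR),None,fx=4,fy=4,interpolation=2))
a=np.radians(7.1); R=np.array([[np.cos(a),np.sin(a)],[-np.sin(a),np.cos(a)]])
L=lambda px,z:((ray(c,px,z)[:,:2]*1000-tcp[:2])@R.T).round(1).tolist()
hsv=cv2.cvtColor(c['image'],cv2.COLOR_RGB2HSV); H,S,V=[hsv[...,i].astype(int) for i in range(3)]
B=((H>100)&(H<130)&(S>110)).astype(np.uint8)
cn,hi=cv2.findContours(B,cv2.RETR_CCOMP,cv2.CHAIN_APPROX_NONE)
for k,h in zip(cn,hi[0]):
    if cv2.contourArea(k)>150 and h[3]>=0: x,y,w,hh=cv2.boundingRect(k); print(x,y,w,hh,L([[x+w/2-.5,y+hh/2-.5]],zp)); k0=(x,y,w,hh)
x,y,w,hh=k0; m=np.zeros(H.shape,bool); m[y:y+hh,x:x+w]=1
d=blob(c,(H>8)&(H<28)&(S>60)&(V>200)&m,(x+w/2,y+hh/2)); print('tip',len(d),d.min(0),d.max(0),d.mean(0),L([d.mean(0)],.054),tcp)
```

```text
264 110 27 28 [[-65.7, -0.7]]Traceback (most recent call last):
  File "<stdin>", line 12, in <module>
  File "h.py", line 25, in blob
    i=1+np.argmin(np.hypot(*(ce[1:]-near).T)+1e3*(s[1:,4]<30)); return np.argwhere(l==i)[:,::-1]
        ~~~~~~~~~^^^^^^^^^^^^^^^^^^^^^^^^^^^^^^^^^^^^^^^^^^^^^
    return _wrapfunc(a, 'argmin', axis=axis, out=out, **kwds)
    return bound(*args, **kwds)
ValueError: attempt to get argmin of an empty sequence
```

View pics/w5c.png

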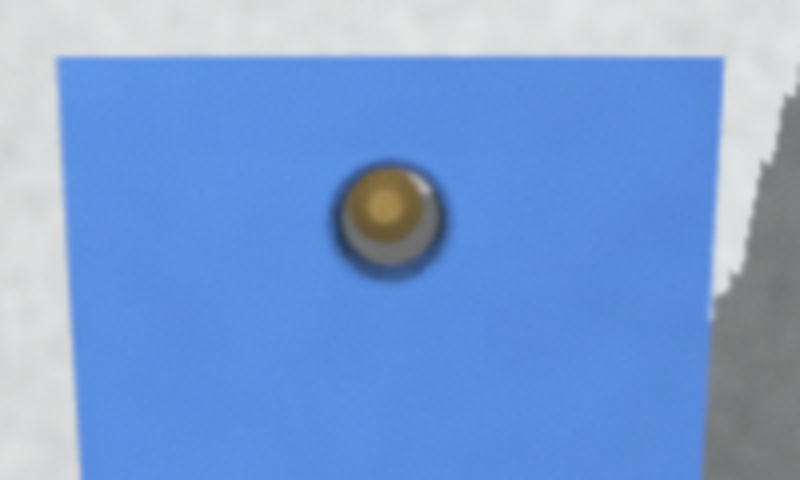

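The crop shows the dowel tip at (276.2,121.5) inside the hole at (277,123.5).

Run:
```python
from h import *
c=pickle.load(open('wrist.pkl','rb'));s=read_state(); tcp=np.array(s['ee_pos'])*1000; zp=s['ee_pos'][2]-.0381+.034
a=np.radians(7.1); R=np.array([[np.cos(a),np.sin(a)],[-np.sin(a),np.cos(a)]])
L=lambda px,z:((ray(c,px,z)[:,:2]*1000-tcp[:2])@R.T).round(1).tolist()
print(tcp,s['ft_force'],L([[277,123.5],[277.3,124.5]],zp),'tip',L([[276,121.2]],.054),'rim of hole bottom',L([[277.2,124]],zp-.034))
```

```text
[546.15055033  -4.79554553  96.02750573] [ 0.4171711  -0.3074289  -2.22538091] [[-65.7, -0.7], [-65.2, -0.6]] tip [[-65.9, -1.4]] rim of hole bottom [[-64.4, -0.7]]
```

Request:
step_arm(
  delta_pos=[
    [-0.01, -0.03, 0],
    [0, 0, -0.15],
    [0, 0, -0.15],
    [0, 0, -0.1],
    [0, 0, -0.1],
    [0, 0, 0],
    [0, 0, 0],
  ],
  turn=[0, 0, 0, 0, 0, 0, 0],
)

```text
time: 17.05
ee_pos: [0.5456, -0.0056, 0.083]
eef_rot: [-0.062, 0.998, 0.0, -0.0]
ft_force: [-0.3, 0.3, -1.8]
width: 0.0238
grip_force: 50.0
```

Request:
step_arm(
  delta_pos=[
    [0, 0, -0.1],
    [0, 0, -0.1],
    [0, 0, -0.1],
    [0, 0, -0.1],
    [0, 0, -0.1],
    [0, 0, -0.1],
    [0, 0, 0],
    [0, 0, 0],
  ],
  turn=[0, 0, 0, 0, 0, 0, 0, 0],
)

```text
time: 17.85
ee_pos: [0.5456, -0.0056, 0.068]
eef_rot: [-0.062, 0.998, 0.0, -0.0]
ft_force: [-0.3, -0.3, -2.7]
width: 0.0235
grip_force: 50.0
```

Request:
step_arm(
  delta_pos=[
    [0, 0, -0.04],
    [0, 0, -0.04],
    [0, 0, -0.04],
    [0, 0, -0.04],
    [0, 0, -0.04],
    [0, 0, 0],
    [0, 0, 0],
  ],
  turn=[0, 0, 0, 0, 0, 0, 0],
  newtons=60,
)

```text
time: 18.55
ee_pos: [0.5458, -0.0055, 0.0635]
eef_rot: [-0.062, 0.998, 0.0, 0.0]
ft_force: [-3.3, 0.6, 5.7]
width: 0.0234
grip_force: 60.0
```

Request:
step_arm(
  delta_pos=[
    [0, 0, -0.04],
    [0, 0, -0.04],
    [0, 0, -0.04],
    [0, 0, 0],
    [0, 0, 0],
    [0, 0, 0],
  ],
  turn=[0, 0, 0, 0, 0, 0],
)

```text
time: 19.15
ee_pos: [0.5458, -0.0055, 0.0619]
eef_rot: [-0.062, 0.998, 0.0, 0.0]
ft_force: [-11.0, 0.3, 22.5]
width: 0.0233
grip_force: 60.0
```

Request:
step_arm(
  delta_pos=[
    [-0.02, 0, 0],
    [-0.02, 0, 0],
    [0, 0, 0],
    [0, 0, 0],
    [0, 0, 0],
  ],
  turn=[0, 0, 0, 0, 0],
)

```text
time: 19.65
ee_pos: [0.5458, -0.0055, 0.062]
eef_rot: [-0.062, 0.998, 0.0, 0.001]
ft_force: [-4.2, -0.8, 17.6]
width: 0.0235
grip_force: 60.0
```

Run:
```python
from h import *
s=read_state(); print(s['ee_pos'],s['ft_force'],s['torque'])
c=grab('wrist'); z=cloud(c)[...,2]; hsv=cv2.cvtColor(c['image'],cv2.COLOR_RGB2HSV); H,S,V=[hsv[...,i].astype(int) for i in range(3)]
m=(H>100)&(H<130)&(S>110)&(z>.02)&(z<.1)
for r in range(90,240,20):
    k=m[r:r+20]; print(r,k.sum(),np.median(z[r:r+20][k]).round(4) if k.sum() else '')
t=grab('top'); zt=cloud(t)[...,2]; k=(cv2.cvtColor(t['image'],cv2.COLOR_RGB2HSV)[...,0]//13==8)&(zt>.04)&(zt<.075); print(k.sum(),np.median(zt[k]))
c=grab('scene'); cv2.imwrite('pics/s5.png',cv2.resize(cv2.cvtColor(c['image'][130:240,240:380],cv2.COLOR_RGB2BGR),None,fx=5,fy=5,interpolation=2))
```

```text
[ 0.54577255 -0.00554916  0.06195731] [-4.21094119 -0.7568065  17.57638847] [-0.01287018  1.25554603 -0.02099319]
90 3278 0.0586
110 2832 0.0585
130 3071 0.0586
150 3135 0.0586
170 3087 0.0586
190 2421 0.0587
210 1902 0.0586
230 873 0.0587
182 0.05857338498639675
```

View pics/s5.png

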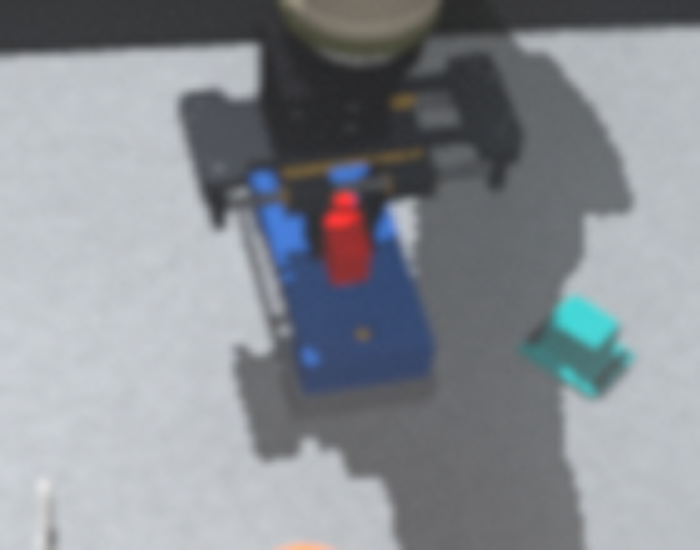

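The plate is level at 58.6 mm and the TCP is at 62.0 mm, so the upper half is home: the legs sit on the lower half. I'll add a little push for margin.

Request:
step_arm(
  delta_pos=[
    [-0.02, 0, -0.02],
    [0, 0, -0.02],
    [0, 0, 0],
    [0, 0, 0],
    [0, 0, 0],
    [0, 0, 0],
    [0, 0, 0],
    [0, 0, 0],
  ],
  turn=[0, 0, 0, 0, 0, 0, 0, 0],
)

```text
time: 20.6
ee_pos: [0.5458, -0.0056, 0.0619]
eef_rot: [-0.062, 0.998, 0.0, 0.002]
ft_force: [-6.9, -0.3, 26.3]
width: 0.0231
grip_force: 60.0
```

```bash
python3 -c "
from h import *
print(close_job())"
```

```text
the job is handed in; nothing more can be done
None
```

The power board is in the pocket and released, and the upper half is over both dowels and pressed home, still held shut with about 26 N; I handed the job in at about 20.6 s, and the result was not reported back.

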